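Clamp the cutter tin and draw off its deep lid

ROBOT

A 6-joint arm with a two-finger parallel gripper is mounted at the origin on the work surface. World frame = base frame: x ahead of the robot, y to its left, z up, the work surface at z = 0. Lengths are in m, angles in rad, forces in N, time in s.
With the tool pointing down it reaches from about 0.225 to 0.875 m from the base axis. Payload 3.4 kg.
Tool frame: the origin (TCP) lies between the finger pads, 19 mm behind the fingertips; this is the grasp point; z points along the fingers, y is the line along which they close (so a half turn about z gives the same grasp; the last joint's range is limited). The gripper opens to 85 mm and grips with 20 to 120 N. Pads are 22 mm wide; open, the fingers measure 114 mm over their backs; the gripper's body (76 mm by 85 mm) begins 54 mm behind the grasp point. The pads swing forward as they close: fully open they stand 13 mm farther back than shut.
Start: joints at [-1.445, 0.276, 1.505, -0, 1.361, -0.121], TCP at [0.14, -0.558, 0.25] pointing down, gripper open.
Joint ranges: [-2.89, 2.89], [-0.75, 2.08], [0.22, 2.7], [-1.18, 4.32], [0.11, 2.71], [-2.7, 2.7]. Speed limits (rad/s): [2.57, 2.57, 3.14, 3.14, 3.14, 3.14].

INTERFACE

Orientations are given as a unit quaternion [w, x, y, z].
In Python, from rig import manip gives the robot as it stands.
- The arm moves only by the shell command python3 steer.py 'ROWS' [OPENING] [FORCE]. ROWS is a JSON list that holds a single list of rows (three levels of brackets), with 1 to 5 rows, each of 4 numbers: dx, dy, dz in m, then a turn about the tool's z in rad; each row shifts and turns the commanded pose from where the row before left it, along the tool's axes as they then stand; what a row does not reach is not made up. A row lasts 1/12 s, in which the tool goes at most 0.0417 m and 0.125 rad, less where a joint would pass 70% of its speed; a pose out of reach is approached as far as the arm can. OPENING is the finger opening in m, set as the command begins (- or left out keeps the last). The fingers move at their own pace and stop on an object; FORCE is the grip in N (left out, the last holds). Time passes only in rows, so rows that do not move let the fingers close. It prints the time, the measured TCP pose, the force, the opening and the grip force at its end. Input that does not fit is refused with a message, and nothing moves.
- manip.get_state(): the state, without advancing time (a new reading comes with each control period).
- manip.get_image(name): name is "side" or "top"; returns a dict with "img" (400x640x3 uint8, red, green, blue), "camera_matrix" (3x3 intrinsics, pixels), "T" (4x4, takes a point from camera to world coordinates). Camera axes: x right, y down, z forward; pixel columns grow to the right and rows downward; lengths in m; the calibration is good to about 2 mm. A picture is of the moment at which its call begins. There is no depth.
- manip.sign_off(): hands the job in; it is judged then, once.
The state is a dict: "clock": time; "qpos": joint angles; "qd": joint speeds; "effort": joint torques, N m; "position": TCP position; "ee_rot": TCP orientation; "contact_force": force on the tool from outside, world axes, zero at the start; "moment": the same for the moment, N m; "width": finger opening in m; "gripper_force": force on a finger pad.
Only numpy, scipy, OpenCV 4.12 (cv2) and the standard library are available. Lean on these libraries where they do the work, as an engineer would, in place of code of your own. Each camera call takes 0.05 s, during which the arm holds its last target. There are 200 camera calls.

TASK

Turn the orange knob of the clamping board clockwise until the tin is gripped tight and the knob's clutch slips through an eighth to a quarter of a turn, no more. Then draw the tight red lid straight up and off while the base stays down in the clamp, and stand the lid gently, mouth down, on the brown chopping board, leaving the two tomatoes and the spice jar where they are.

Things in the scene. Friction and masses are not known exactly. Their poses are not given: they have to be found in the camera images.
- clamp: Clamping board for one-handed cooks, fixed by suction feet: bamboo, 225 x 160 mm, top at z = 20 mm. Origin at worktop level under the tin's place, 37.5 mm towards the fence from the board's centre; x points from screw to fence, z up. Steel fence: face at x = 30 mm, 90 mm wide, top at z = 61 mm. Dark screw bracket at x = -125 to -55 mm, y within 48 mm, top at z = 115 mm.
- knob_grip (a point): A place for the TCP to grip the knob, on the screw axis, about (-114, 0, 131) mm from the clamp's origin. Orange square block, 40 mm across flats, 26 mm tall along the axis, on a black disc 62 mm wide; this point is 5 mm below the block's outer face, 21 mm above the disc. z points outward along the screw axis; x and y are square to the flats and turn with the knob.
- knob (a joint): Angle by which the knob's ratchet clutch has slipped (rad): 0 at the start and while the knob drives the screw; once the tin is tight the knob turns on clockwise at a steady 0.25 N m, felt while it turns, with the screw stopped, and this grows. It cannot slip anticlockwise. An eighth of a turn is 0.8, a quarter 1.6.
- screw (a joint): Screw angle (rad), growing clockwise seen from the knob's outer end: 0 to 0.8 at the start, about 2.2 when the tin is tight. Its axis is tilted 40 degrees from vertical: outward (up, to the clamp's -x) it points along the clamp's (-0.643, 0, 0.766). The knob stays at one place along it. Turning takes 0.14 N m until the tin is tight; self-locking, it keeps its grip.
- tin_place (a point): Place of the tin on the clamping board: on the board's top, z = 20 mm, directly above the clamp's origin; the centre of the tin's underside when its side rests on the fence.
- tin: Base of a square red cutter tin, 60 x 60 x 120 mm, 0.4 kg, loose between fence and jaw with 4 mm of play, sides parallel to the clamp's x and y. Origin in the centre of its underside. The lid covers its upper 70 mm; sprung beads round its neck, 106 mm up, press on the lid, which drags with 12 to 18 N, drawn slowly, until it is off. Unclamped, the base comes up with the lid.
- lid: The tin's red lid, a square cap open below: 67 x 67 mm outside, 62 inside, 73 mm tall, skirt 70 mm deep, 0.11 kg. Origin in the centre of its mouth (lower edge), z up. At the start it is fully home, 50 mm above the tin's origin; it is off when 70 mm higher. Fingers have room at its two sides facing the clamp's +y and -y; the bracket stands near its -x side.
- chopboard: Brown chopping board, 250 (x) x 200 (y) x 18 mm, fixed. Origin in the centre of its underside, top at z = 18 mm. The tomato stands near its +x end.
- tomato: Red tomato, 72 mm in diameter, 54 mm tall, on the chopping board; origin under its centre. Leave alone.
- jar: Low spice jar of amber glass with a brass cap, 62 mm in diameter, 65 mm tall, on the worktop; origin under its centre. Leave alone.
- tomato2: Yellow tomato, 72 mm in diameter, 54 mm tall, on the worktop; origin under its centre. Leave alone.
- jaw (a joint): Travel of the black rubber jaw (m), 36 mm wide, 26 mm tall: 3 mm per radian of screw, down and in along the screw axis. At 0 its face is at the clamp's x = -34 mm, its centre at z = 48 mm. It slides the tin to the fence, then grips it low down.

How it is judged:
By the outcome, as a careful person would: the job done as asked, in the order asked, and still so for the second after the job is handed in, with the robot touching nothing.
It also fails if it takes over 72 s, if anything falls off the work surface, if the arm or the gripper's body presses on something with over 40 N, if the wrist force passes 120 N, or if a joint passes its speed limit or range.

## Working session

There is one attempt and no reset: what is moved stays moved. The work goes in short steps, Python scripts to look and compute and a shell command to move; the robot and the scene stay as the last step left them, time stands still between calls to the robot, and variables do not carry over. Pictures are saved under pics/ and viewed, at most 13 in all, crops included, and the job is handed in when it is done.

```bash
ls; mkdir -p pics
python3 - <<'E'
from rig import manip
import cv2,pickle
d={}
for n in("side","top"):
    r=manip.get_image(n);d[n]=r
    cv2.imwrite(f"pics/{n}0.png",r["img"][:,:,::-1]);print(n,r["camera_matrix"].tolist(),r["T"].round(4).tolist())
pickle.dump(d,open("d0.pkl","wb"))
s=manip.get_state();print(s)
E
```

```text
pics
rig.py
steer.py
side [[415.6779844075661, 0.0, 321.2499203481972], [0.0, 415.6779844075661, 203.41698096159445], [0.0, 0.0, 1.0]] [[-0.7291, -0.4234, 0.5377, 0.0886], [-0.6844, 0.45, -0.5736, 0.5479], [0.0009, -0.7862, -0.6179, 0.6755], [0.0, 0.0, 0.0, 1.0]]
top [[393.16016968126996, 0.0, 321.7134728620783], [0.0, 393.16016968126996, 197.19994753605133], [0.0, 0.0, 1.0]] [[-0.0039, -0.9954, 0.0958, 0.4981], [-0.9998, 0.0058, 0.0189, 0.0147], [-0.0194, -0.0957, -0.9952, 0.9288], [0.0, 0.0, 0.0, 1.0]]
{'clock': 0.1, 'qpos': array([-1.44500733e+00,  2.76530424e-01,  1.50599759e+00, -4.19289872e-06,
        1.36071745e+00, -1.20997380e-01]), 'qd': array([-0.00087868, -0.00047761, -0.00373317,  0.00024447, -0.00016954,
       -0.00046844]), 'effort': array([ 4.39117784e-04, -4.17700446e+01, -2.46404636e+01, -2.50555713e-04,
        5.78624080e-03, -6.05767596e-06]), 'position': array([ 0.14040519, -0.55713886,  0.24923052]), 'ee_rot': array([-8.26400779e-04,  9.92396322e-01,  1.23080693e-01, -4.02990453e-06]), 'contact_force': array([-0.55377561, -0.04240192,  0.65740539]), 'moment': array([ 0.01277688, -0.00042082, -0.01360403]), 'gripper_force': 0.0, 'width': 0.08555678438169001}
```
View pics/top0.png

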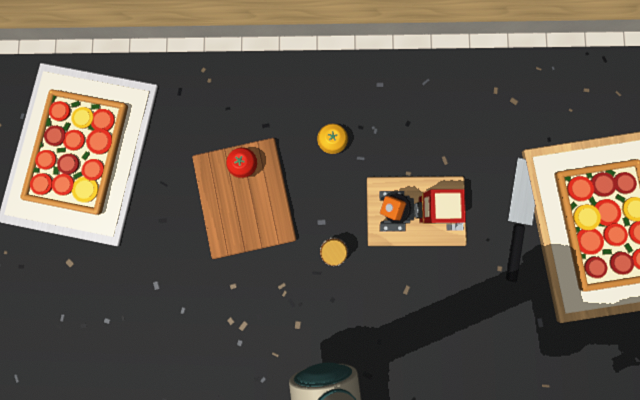

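View pics/side0.png

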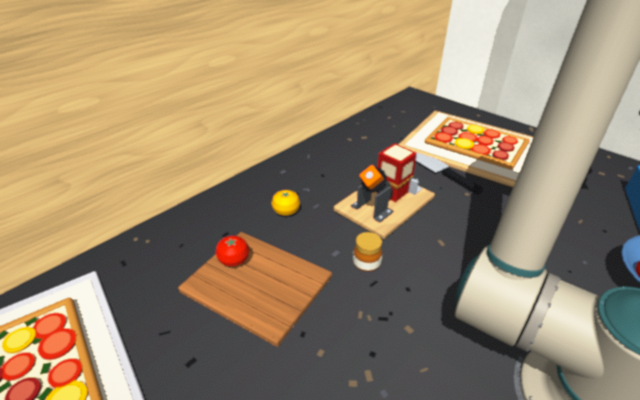

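Top view: the clamp's board covers px (367–466, 178–245), with the orange knob at (393,208) and the lid at about (448,206), so clamp +x runs towards world -y. The chopping board is at about (245,198) with the red tomato at (241,162). The jar is at (333,252) and the yellow tomato at (332,138).

Create h.py:
```python
import numpy as np,cv2,pickle
from scipy.spatial.transform import Rotation as R
def ray(r,uv):
    K=r["camera_matrix"];T=r["T"]
    d=T[:3,:3]@np.linalg.solve(K,np.array([uv[0],uv[1],1.]));return T[:3,3],d
def onz(r,uv,z):
    o,d=ray(r,uv);return o+d*(z-o[2])/d[2]
def tri(ra,ua,rb,ub):
    A=np.zeros((3,3));b=np.zeros(3);L=[]
    for r,u in((ra,ua),(rb,ub)):
        o,d=ray(r,u);d=d/np.linalg.norm(d);P=np.eye(3)-np.outer(d,d);A+=P;b+=P@o;L.append((o,P))
    p=np.linalg.solve(A,b);return p,[np.linalg.norm(P@(p-o)) for o,P in L]
def proj(r,p):
    T=r["T"];c=T[:3,:3].T@(np.asarray(p)-T[:3,3]);u=r["camera_matrix"]@c;return u[:2]/u[2]
def mask(img,lo,hi):
    h=cv2.cvtColor(np.ascontiguousarray(img),cv2.COLOR_RGB2HSV);return cv2.inRange(h,lo,hi)
```

Run:
```python
from h import *
d=pickle.load(open("d0.pkl","rb"))
t=d["top"];s=d["side"]
a=cv2.resize(t["img"][165:255,355:480],None,fx=6,fy=6,interpolation=cv2.INTER_CUBIC)[:,:,::-1]
b=cv2.resize(s["img"][130:250,325:445],None,fx=5,fy=5,interpolation=cv2.INTER_CUBIC)[:,:,::-1]
cv2.imwrite("pics/ta.png",a);cv2.imwrite("pics/sa.png",b)
# chopboard
def big(m,roi):
    x0,y0,x1,y1=roi;z=np.zeros_like(m);z[y0:y1,x0:x1]=m[y0:y1,x0:x1]
    c,_=cv2.findContours(z,cv2.RETR_EXTERNAL,cv2.CHAIN_APPROX_NONE);return max(c,key=cv2.contourArea)
m=mask(t["img"],(0,60,60),(25,255,255))
c=big(m,(180,125,305,270));rc=cv2.boxPoints(cv2.minAreaRect(c));P=np.array([onz(t,u,.018) for u in rc]);print("chop",rc.round(1).tolist(),P.round(4).tolist(),P.mean(0))
m=mask(t["img"],(12,40,90),(30,200,255))
c=big(m,(355,170,480,255));rc=cv2.boxPoints(cv2.minAreaRect(c));P=np.array([onz(t,u,.02) for u in rc]);print("bamboo",rc.round(1).tolist(),P.round(4).tolist(),P.mean(0))
for n,r,roi in(("t",t,(375,185,415,230)),("s",s,(350,155,392,195))):
    m=mask(r["img"],(5,170,110),(15,255,255));c=big(m,roi);print("knob",n,cv2.contourArea(c),cv2.minAreaRect(c),cv2.approxPolyDP(c,3,True)[:,0].tolist())
for n,r,roi in(("red",t,(225,140,262,182)),):
    m=mask(r["img"],(0,200,120),(4,255,255));c=big(m,roi);print(n,cv2.minEnclosingCircle(c), onz(t,cv2.minEnclosingCircle(c)[0],.045))
m=mask(t["img"],(15,150,120),(30,255,255));c=big(m,(310,115,355,160));u=cv2.minEnclosingCircle(c);print("yel",u,onz(t,u[0],.04))
m=mask(t["img"],(12,80,100),(30,255,255));c=big(m,(315,232,352,270));u=cv2.minEnclosingCircle(c);print("jar",u,onz(t,u[0],.065))
```

```text
chop [[188.60000610351562, 155.0], [273.8999938964844, 136.60000610351562], [296.5, 241.0], [211.1999969482422, 259.5]] [[0.6879, 0.3468, 0.018], [0.7307, 0.1447, 0.018], [0.4845, 0.0906, 0.018], [0.443, 0.2874, 0.018]] [0.58653552 0.21739829 0.018     ]
bamboo [[365.8999938964844, 177.0], [465.20001220703125, 175.6999969482422], [466.1000061035156, 245.0], [366.79998779296875, 246.3000030517578]] [[0.6322, -0.0712, 0.02], [0.6336, -0.301, 0.02], [0.4742, -0.2968, 0.02], [0.472, -0.0709, 0.02]] [ 0.55301222 -0.18498858  0.02      ]
knob t 384.5 ((391.9434814453125, 208.1583709716797), (21.794597625732422, 20.38198471069336), 19.653823852539062) [[386, 196], [380, 213], [399, 219], [404, 202]]
knob s 325.0 ((370.8599853515625, 176.48001098632812), (19.399999618530273, 18.799999237060547), 53.13010025024414) [[373, 165], [359, 175], [370, 188], [382, 180]]
red ((240.49574279785156, 162.2702178955078), 14.488385200500488) [0.66449289 0.21697638 0.045     ]
yel ((331.78778076171875, 138.37229919433594), 14.97694206237793) [0.71962842 0.00781412 0.04      ]
jar ((333.0, 252.0), 13.601571083068848) [0.46120507 0.00698123 0.065     ]
```

View pics/ta.png

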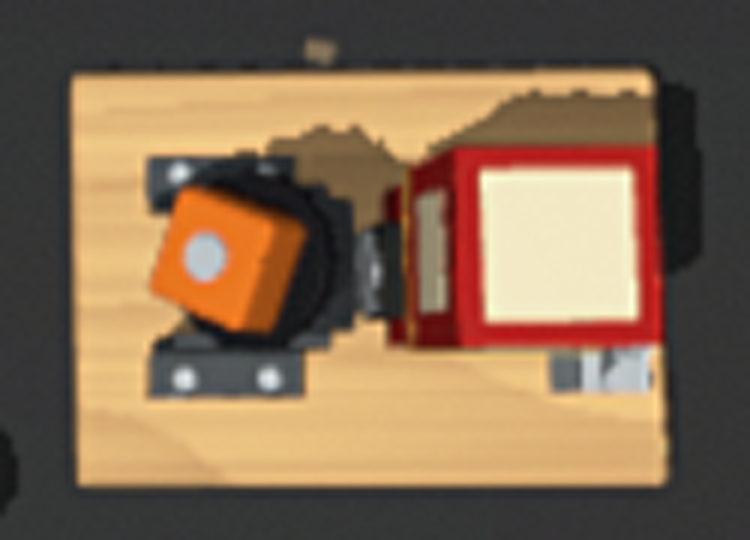

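View pics/sa.png

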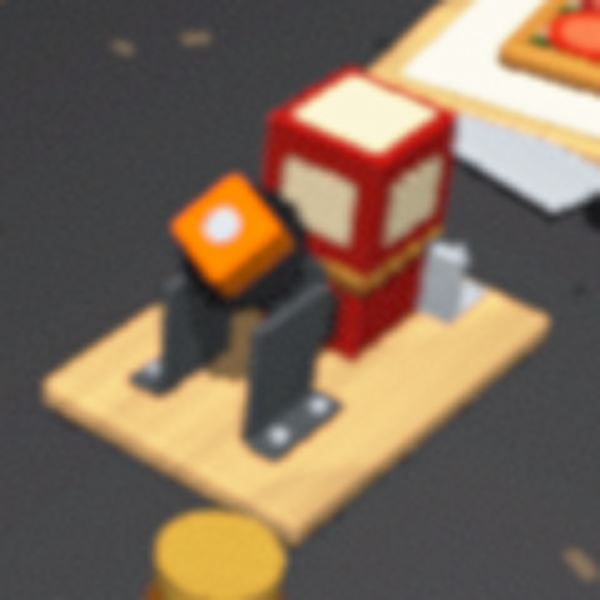

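The lid's cream top spans about (434–462, 192–219) in the top view. The knob's outer face is a square turned about 20° in the image, with its grey centre at top (389,208) and side (369,175). The tool only shifts and turns about its vertical z, so I'll use the upright fingers as a spanner across the block's flats. Next I'll fix the clamp frame and the knob angle.

```bash
cat >> h.py <<'E'
X=np.array([.008,-1,0.]);X/=np.linalg.norm(X);Y=np.cross([0,0,1.],X);C0=np.array([.5530+.0375*X[0],-.185+.0375*X[1],0])
B=np.array([X,Y,[0,0,1.]]).T
AX=B@np.array([-.643,0,.766])
KG=C0+B@np.array([-.114,0,.131]);KF=KG+.005*AX
def knobang(r,pts):
    # corners on the outer face plane -> angle of flats about AX measured from clamp Y, mod 90deg
    e1=Y;e2=np.cross(AX,e1);L=[]
    for u in pts:
        o,d=ray(r,u);p=o+d*((KF-o)@AX)/(d@AX);L.append([(p-KF)@e1,(p-KF)@e2])
    return np.array(L)
E
python3 - <<'E'
from h import *
d=pickle.load(open("d0.pkl","rb"));t=d["top"];s=d["side"]
up=lambda c,f,o:((c[0]+.5)/f-.5+o[0],(c[1]+.5)/f-.5+o[1])
p,e=tri(t,up((206,257),6,(355,165)),s,up((222,223),5,(325,130)));print("dot",p,e,"pred",KF, "clamp",B.T@(p-C0))
for c in((462,147),(655,147),(660,347),(466,347)):print("lidtop",B.T@(onz(t,up(c,6,(355,165)),.143)-C0)*1e3)
for c in((273,115),(347,68),(456,118),(380,158)):print("lidtop side",B.T@(onz(s,up(c,5,(325,130)),.143)-C0)*1e3)
cs=[up(c,6,(355,165)) for c in((187,188),(283,222),(243,332),(150,292))]
print("top",knobang(t,cs)*1e3)
cs=[up(c,5,(325,130)) for c in((235,174),(295,240),(232,297),(172,225))]
print("side",knobang(s,cs)*1e3)
for n,r,f,o in(("t",t,6,(355,165)),("s",s,5,(325,130))):
  print(n,[(proj(r,C0+B@np.array(q)/1e3)-o)*f for q in((-150,80,20),(-150,-80,20),(75,-80,20),(75,80,20))])
E
```

```text
dot [ 0.552148   -0.10592598  0.13717539] [np.float64(0.0008596729518800217), np.float64(0.0008596729518799827)] pred [ 0.5523623  -0.10528755  0.13483   ] clamp [-0.11657831 -0.0002194   0.13717539]
lidtop [-31.81553248  35.7044929  143.        ]
lidtop [ 32.12019354  34.7958188  143.        ]
lidtop [ 30.68190963 -31.69839318 143.        ]
lidtop [-33.06725408 -30.89766356 143.        ]
lidtop side [-31.10995469  33.50056788 143.        ]
lidtop side [ 31.51815977  33.28866624 143.        ]
lidtop side [ 27.57909059 -33.98903348 143.        ]
lidtop side [-28.21950425 -27.36729949 143.        ]
top [[ 24.41163541   6.10670801]
 [ 10.49238192 -30.11037951]
 [-25.03546803 -13.89312506]
 [-10.14414963  21.93021008]]
side [[  7.21555946 -25.94606676]
 [-36.94089491 -10.05128483]
 [-24.56542781  26.03612312]
 [ 21.82438906   8.45593226]]
t [array([67.17196092, 72.28821031]), array([ 76.72865087, 487.46852077]), array([670.02942894, 480.67053467]), array([650.43763735,  63.74526243])]
s [array([ 35.25008298, 379.55373808]), array([292.48799559, 524.95653334]), array([544.76397694, 313.05241738]), array([297.60972457, 198.91626691])]
```

```bash
sed -i 's/X=np.array(\[.008,-1,0.\])/X=np.array([-.004,-1,0.])/' h.py
cat >> h.py <<'E'
def go(target):
    from rig import manip
    s=manip.get_state();q=s["ee_rot"];M=R.from_quat([q[1],q[2],q[3],q[0]]).as_matrix()
    d=np.asarray(target)-s["position"]
    print("t%.2f"%s["clock"],"pos",s["position"].round(4),"yaw%.3f"%np.arctan2(M[1,0],M[0,0]),"tool d",(M.T@d).round(4),"w%.4f"%s["width"],"gf%.1f"%s["gripper_force"],"F",s["contact_force"].round(1),"M",s["moment"].round(2),"q6 %.2f"%s["qpos"][5])
E
python3 steer.py '[[[0, 0, 0, -0.12], [0, 0, 0, -0.12], [0, 0, 0, -0.12], [0, 0, 0, -0.12], [0, 0, 0, -0.12]]]' 0.06
python3 steer.py '[[[0, 0, 0, -0.12], [0, 0, 0, -0.12], [0, 0, 0, -0.09]]]' 
python3 steer.py '[[[0.0355, 0.0132, 0, 0], [0.0355, 0.0132, 0, 0], [0.0355, 0.0132, 0, 0], [0.0355, 0.0132, 0, 0], [0.0355, 0.0132, 0, 0]]]' 
python3 steer.py '[[[0.0355, 0.0132, 0, 0], [0.0355, 0.0132, 0, 0], [0.0355, 0.0132, 0, 0], [0.0355, 0.0132, 0, 0], [0.0355, 0.0132, 0, 0]]]' 
python3 steer.py '[[[0.0355, 0.0132, 0, 0], [0.0355, 0.0132, 0, 0], [0.0355, 0.0132, 0, 0], [0.0355, 0.0132, 0, 0], [0.0355, 0.0132, 0, 0]]]' 
python3 steer.py '[[[0, 0, 0, 0], [0, 0, 0, 0], [0, 0, 0, 0]]]'
python3 -c "
from h import *
print(C0,KG);go(C0+B@np.array([-.110,0,.145]))"
```

```text
clock: 0.52
position: [0.1404, -0.5573, 0.2495]
ee_rot: [-0.001, 0.91, 0.414, 0.0]
contact_force: [-0.3, 0.5, -0.3]
width: 0.06
gripper_force: 0.0
clock: 0.77
position: [0.1404, -0.5573, 0.2495]
ee_rot: [-0.0, 0.83, 0.557, 0.0]
contact_force: [1.0, 0.6, -0.8]
width: 0.0603
gripper_force: 0.0
clock: 1.18
position: [0.2702, -0.4174, 0.2496]
ee_rot: [-0.0, 0.832, 0.555, 0.0]
contact_force: [1.3, -0.6, -0.1]
width: 0.0602
gripper_force: 0.0
clock: 1.6
position: [0.3994, -0.2787, 0.2498]
ee_rot: [-0.0, 0.832, 0.555, -0.0]
contact_force: [-0.0, -0.6, 1.0]
width: 0.0595
gripper_force: 0.0
clock: 2.02
position: [0.5285, -0.1401, 0.2497]
ee_rot: [-0.0, 0.832, 0.555, -0.0]
contact_force: [0.9, -1.0, -0.2]
width: 0.0598
gripper_force: 0.0
clock: 2.27
position: [0.5271, -0.1419, 0.2495]
ee_rot: [-0.0, 0.832, 0.555, -0.001]
contact_force: [-0.8, -0.5, -0.5]
width: 0.06
gripper_force: 0.0
[ 0.55285   -0.2224997  0.       ] [ 0.553306   -0.10850061  0.131     ]
t2.27 pos [ 0.5271 -0.1419  0.2495] yaw1.178 tool d [0.0373 0.013  0.1044] w0.0600 gf0.0 F [-0.8 -0.5 -0.5] M [-0.01  0.01  0.01] q6 0.00
```

```bash
python3 steer.py '[[[0.0186, 0.0065, 0, 0], [0.0187, 0.0065, 0, 0], [0, 0, 0.03, 0], [0, 0, 0.03, 0], [0, 0, 0.02, 0]]]' 0.06
python3 steer.py '[[[0, 0, 0.012, 0], [0, 0, 0.012, 0], [0, 0, 0, 0]]]' >/dev/null
python3 steer.py '[[[0, 0, 0, 0], [0, 0, 0, 0], [0, 0, 0, 0], [0, 0, 0, 0], [0, 0, 0, 0]]]' 0.03 20
python3 -c "
from h import *
go(C0+B@np.array([-.110,0,.145]))
from rig import manip
r=manip.get_image('side');cv2.imwrite('pics/s1.png',cv2.resize(r['img'][80:230,290:450],None,fx=4,fy=4,interpolation=cv2.INTER_CUBIC)[:,:,::-1])"
```

```text
clock: 2.68
position: [0.552, -0.1135, 0.168]
ee_rot: [-0.001, 0.832, 0.554, -0.001]
contact_force: [-0.6, 0.7, -0.4]
width: 0.0601
gripper_force: 0.0
clock: 3.35
position: [0.5521, -0.1129, 0.1466]
ee_rot: [-0.001, 0.832, 0.555, -0.002]
contact_force: [-5.6, 0.3, 2.3]
width: 0.0415
gripper_force: 19.5
t3.35 pos [ 0.5521 -0.1129  0.1466] yaw1.177 tool d [0.0008 0.0009 0.0016] w0.0415 gf19.5 F [-5.6  0.3  2.3] M [-0.17  0.98 -0.16] q6 0.07
```

View pics/s1.png

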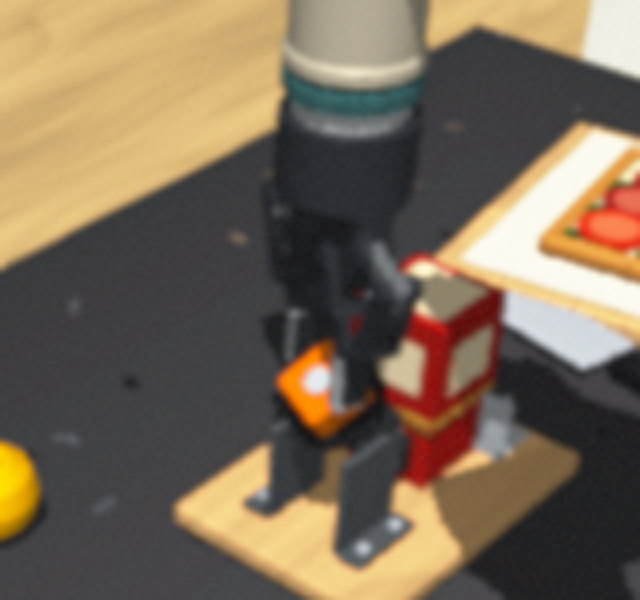

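The fingers stand upright across the block's flats and the width is 41.5 mm. I'll turn clockwise and watch the moment.

```bash
cat > m.py <<'E'
from h import *
go(C0+B@np.array([-.110,0,.145]))
E
python3 steer.py '[[[0, 0, 0, 0.05], [0, 0, 0, 0.05], [0, 0, 0, 0.05]]]' >/dev/null;python3 m.py
python3 steer.py '[[[0, 0, 0, 0.05], [0, 0, 0, 0.05], [0, 0, 0, 0.05]]]' >/dev/null;python3 m.py
python3 steer.py '[[[0, 0, 0, 0.05], [0, 0, 0, 0.05]]]' >/dev/null;python3 m.py
```

```text
t3.65 pos [ 0.5535 -0.112   0.1469] yaw1.025 tool d [-0.0005  0.0001  0.0019] w0.0413 gf21.7 F [-2.6  3.9  1.2] M [0.25 0.12 0.53] q6 0.22
t3.90 pos [ 0.5549 -0.1112  0.1476] yaw0.875 tool d [-0.002  -0.0004  0.0025] w0.0414 gf22.4 F [-0.6  6.4  4.5] M [ 0.7  -0.21  0.45] q6 0.37
t4.07 pos [ 0.5574 -0.1116  0.1489] yaw0.774 tool d [-0.0036 -0.0022  0.0038] w0.0361 gf19.6 F [ 5.6  3.5 16.9] M [ 0.79 -0.24 -0.09] q6 0.47
```

```bash
python3 steer.py '[[[0, 0, 0, 0], [0, 0, 0, 0], [0, 0, 0, 0]]]' .06 >/dev/null
python3 steer.py '[[[0, 0, -0.03, 0], [0, 0, -0.03, 0], [0, 0, 0, 0]]]' .06 >/dev/null
python3 m.py
python3 - <<'E'
from h import *
from rig import manip
r=manip.get_image('side');pickle.dump(r,open("s2.pkl","wb"))
cv2.imwrite('pics/s2.png',cv2.resize(r['img'][140:220,340:420],None,fx=7,fy=7,interpolation=cv2.INTER_CUBIC)[:,:,::-1])
E
```

```text
t4.57 pos [ 0.5573 -0.1138  0.2115] yaw0.777 tool d [-0.0023 -0.0044  0.0665] w0.0602 gf0.0 F [ 0.7 -0.   1.1] M [ 0.02 -0.   -0.02] q6 0.47
```

View pics/s2.png

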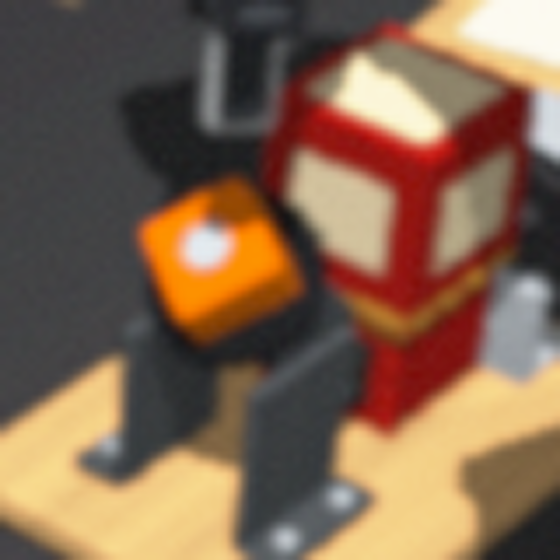

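The block has turned clockwise, with face corners at about (235,180), (140,235) and (187,338) in this crop. The tool drifted about 5 mm, so I'll measure the angle and re-centre.

Run:
```python
from h import *
r=pickle.load(open("s2.pkl","rb"));d=pickle.load(open("d0.pkl","rb"))["side"]
up=lambda c,f,o:((c[0]+.5)/f-.5+o[0],(c[1]+.5)/f-.5+o[1])
def ang(L):
    L=L*1e3;e=[np.degrees(np.arctan2(*(L[(i+1)%len(L)]-L[i])[::-1])) for i in range(len(L)-1)]
    print(L.round(1).tolist(),np.round(e,1))
ang(knobang(r,[up(c,7,(340,140)) for c in((250,178),(138,235),(187,340))]))
ang(knobang(d,[up(c,5,(325,130)) for c in((235,174),(172,225),(232,297))]))
```

```text
[[-2.6, -28.3], [22.3, 5.3], [-14.4, 29.0]] [ 53.4 147. ]
[[6.5, -25.9], [20.9, 8.6], [-25.9, 25.8]] [ 67.4 159.8]
```

```bash
python3 steer.py '[[[-0.0023, -0.0044, 0, -0.12], [0, 0, 0, -0.12], [0, 0, 0, -0.12], [0, 0, 0, -0.12], [0, 0, 0, -0.12]]]' >/dev/null
python3 steer.py '[[[0, 0, 0, -0.12], [0, 0, 0, -0.12], [0, 0, 0, -0.12], [0, 0, 0, -0.12], [0, 0, 0, -0.12]]]' >/dev/null
python3 steer.py '[[[0, 0, 0, -0.12], [0, 0, 0, -0.12], [0, 0, 0, -0.12], [0, 0, 0, -0.1], [0, 0, 0, 0]]]' >/dev/null; python3 m.py
python3 steer.py '[[[0, 0, 0.03, 0], [0, 0, 0.03, 0], [0, 0, 0.006, 0], [0, 0, 0, 0]]]'  >/dev/null; python3 m.py
python3 steer.py '[[[0, 0, 0, 0], [0, 0, 0, 0], [0, 0, 0, 0], [0, 0, 0, 0]]]'  .03 20 >/dev/null; python3 m.py
```

```text
t5.87 pos [ 0.5487 -0.1109  0.2048] yaw2.438 tool d [-0.0047  0.0019  0.0598] w0.0601 gf0.0 F [0.3 0.1 0.6] M [-0.01  0.05 -0.01] q6 -1.19
t6.20 pos [ 0.5449 -0.108   0.1394] yaw2.433 tool d [-0.0092  0.0021 -0.0057] w0.0603 gf7.6 F [-8.4  7.7 11.5] M [ 0.88  1.6  -0.34] q6 -1.19
t6.53 pos [ 0.5453 -0.1076  0.1419] yaw2.434 tool d [-0.0092  0.0014 -0.0032] w0.0403 gf22.7 F [-10.5   8.6  22.4] M [1.61 1.52 0.15] q6 -1.19
```

```bash
python3 steer.py '[[[0, 0, -0.008, 0], [0, 0, 0, 0]]]'  .05 >/dev/null; python3 m.py
python3 steer.py '[[[-0.005, 0.001, 0, 0], [-0.004, 0.001, 0, 0], [0, 0, 0, 0]]]'   >/dev/null; python3 m.py
```

```text
t6.70 pos [ 0.5497 -0.111   0.149 ] yaw2.435 tool d [-0.0037  0.0012  0.004 ] w0.0500 gf0.0 F [0.6 0.8 0.6] M [-0.01  0.   -0.01] q6 -1.19
t6.95 pos [ 0.557  -0.115   0.1475] yaw2.435 tool d [ 0.0044 -0.0005  0.0025] w0.0496 gf3.4 F [-2.7  2.6  5.2] M [ 0.21  0.56 -0.07] q6 -1.19
```

```bash
python3 steer.py '[[[0.004, 0, 0.001, 0], [0, 0, 0, 0]]]'   >/dev/null; python3 m.py
python3 steer.py '[[[0, 0, 0, 0], [0, 0, 0, 0], [0, 0, 0, 0]]]'  .03 20 >/dev/null; python3 m.py
python3 steer.py '[[[0, 0, 0, 0.05], [0, 0, 0, 0.05], [0, 0, 0, 0.05]]]'   >/dev/null; python3 m.py
python3 steer.py '[[[0, 0, 0, 0.05], [0, 0, 0, 0.05], [0, 0, 0, 0.05]]]'   >/dev/null; python3 m.py
```

```text
t7.12 pos [ 0.5548 -0.113   0.1465] yaw2.436 tool d [ 0.0015 -0.0006  0.0015] w0.0499 gf0.7 F [ 0.5 -0.3  2.3] M [-0.04 -0.04  0.02] q6 -1.19
t7.37 pos [ 0.5538 -0.1144  0.1472] yaw2.437 tool d [0.0016 0.0011 0.0022] w0.0429 gf19.1 F [-3.3 -2.5  5.7] M [-0.6   0.64  0.01] q6 -1.19
t7.62 pos [ 0.5539 -0.113   0.1478] yaw2.285 tool d [ 0.0008 -0.0002  0.0028] w0.0420 gf18.3 F [-3.5  0.   9.9] M [0.23 0.53 0.28] q6 -1.04
t7.87 pos [ 0.5544 -0.1122  0.1481] yaw2.135 tool d [ 0.0004 -0.0011  0.0031] w0.0419 gf18.6 F [-3.   1.2  8.8] M [0.15 0.27 0.31] q6 -0.89
```

Well seated (width 42 mm, Mz about 0.3). I'll continue the stroke, going slightly deeper near the middle.

```bash
python3 steer.py '[[[0, 0, 0.001, 0.06], [0, 0, 0.001, 0.06], [0, 0, 0.001, 0.06]]]'   >/dev/null; python3 m.py
python3 steer.py '[[[0, 0, 0.001, 0.06], [0, 0, 0.001, 0.06], [0, 0, 0.001, 0.06]]]'   >/dev/null; python3 m.py
python3 steer.py '[[[0, 0, 0.001, 0.06], [0, 0, 0, 0.06], [0, 0, 0, 0.06]]]'   >/dev/null; python3 m.py
```

```text
t8.12 pos [ 0.5553 -0.1133  0.1465] yaw1.955 tool d [ 0.0015 -0.0016  0.0014] w0.0416 gf23.0 F [-4.5  0.1 18.1] M [-0.29  0.69  0.28] q6 -0.71
t8.37 pos [ 0.555  -0.114   0.1441] yaw1.775 tool d [ 0.0018 -0.0013 -0.0009] w0.0417 gf18.0 F [-6.4 -1.5 20.6] M [-0.33  1.15  0.21] q6 -0.53
t8.62 pos [ 0.5539 -0.1144  0.1418] yaw1.595 tool d [ 0.0019 -0.0006 -0.0032] w0.0401 gf18.8 F [-5.6 -1.4 11.4] M [-0.58  0.99  0.22] q6 -0.35
```

```bash
python3 steer.py '[[[0, 0, 0, 0.06], [0, 0, 0, 0.06], [0, 0, 0, 0.06]]]'   >/dev/null; python3 m.py
python3 steer.py '[[[0, 0, 0, 0.06], [0, 0, 0, 0.06], [0, 0, 0, 0.06]]]'   >/dev/null; python3 m.py
python3 steer.py '[[[0, 0, 0, 0.06], [0, 0, 0, 0.06]]]'   >/dev/null; python3 m.py
python3 steer.py '[[[0, 0, 0, 0.06], [0, 0, 0, 0.06]]]'   >/dev/null; python3 m.py
```

```text
t8.87 pos [ 0.554  -0.1153  0.1406] yaw1.419 tool d [ 0.0027 -0.0011 -0.0045] w0.0397 gf45.5 F [-6.7 -5.9  4.4] M [-1.25 -0.37  1.42] q6 -0.17
t9.12 pos [ 0.5544 -0.1141  0.1415] yaw1.239 tool d [ 0.0012 -0.0016 -0.0035] w0.0398 gf80.1 F [-7.8 -1.  11.5] M [-0.71 -0.7   1.84] q6 0.01
t9.28 pos [ 0.5543 -0.1128  0.1424] yaw1.118 tool d [-0.0002 -0.0011 -0.0026] w0.0396 gf90.3 F [-8.9  7.8 23.1] M [ 0.33 -0.05  1.24] q6 0.13
t9.45 pos [ 0.5553 -0.1124  0.1433] yaw0.998 tool d [-0.0011 -0.0016 -0.0017] w0.0396 gf93.7 F [-7.5  5.4 21.6] M [ 0.27 -0.1   1.51] q6 0.25
```

```bash
python3 steer.py '[[[0, 0, 0, 0], [0, 0, 0, 0], [0, 0, 0, 0]]]' .06 >/dev/null
python3 steer.py '[[[0, 0, -0.03, 0], [0, 0, -0.03, 0], [0, 0, 0, 0]]]' .06 >/dev/null
python3 m.py
python3 - <<'E'
from h import *
from rig import manip
for n in("side","top"):
    r=manip.get_image(n);pickle.dump(r,open(n[0]+"3.pkl","wb"))
r=pickle.load(open("s3.pkl","rb"));t=pickle.load(open("t3.pkl","rb"))
a=cv2.resize(r['img'][150:210,340:420],None,fx=7,fy=7,interpolation=cv2.INTER_CUBIC)[:,:,::-1]
b=cv2.resize(t['img'][180:240,370:470],None,fx=7,fy=7,interpolation=cv2.INTER_CUBIC)[:,:,::-1]
cv2.imwrite('pics/s3.png',a)
D='''.5535 -.112 .1469 -2.6 3.9 1.2 .25 .12 .53
.5549 -.1112 .1476 -.6 6.4 4.5 .7 -.21 .45
.5539 -.113 .1478 -3.5 0 9.9 .23 .53 .28
.5544 -.1122 .1481 -3 1.2 8.8 .15 .27 .31
.5553 -.1133 .1465 -4.5 .1 18.1 -.29 .69 .28
.555 -.114 .1441 -6.4 -1.5 20.6 -.33 1.15 .21
.5539 -.1144 .1418 -5.6 -1.4 11.4 -.58 .99 .22
.554 -.1153 .1406 -6.7 -5.9 4.4 -1.25 -.37 1.42
.5544 -.1141 .1415 -7.8 -1 11.5 -.71 -.7 1.84
.5543 -.1128 .1424 -8.9 7.8 23.1 .33 -.05 1.24
.5553 -.1124 .1433 -7.5 5.4 21.6 .27 -.1 1.51'''
for l in D.split("\n"):
    v=np.array(l.split(),float);p,F,M=v[:3],v[3:6],v[6:]
    print([round(float(AX@(M+np.cross(p+[0,0,h]-KG,F))),2) for h in(0,.15,.175,.2)])
E
```

```text
t9.95 pos [ 0.5579 -0.1141  0.2046] yaw0.997 tool d [-0.0013 -0.0054  0.0596] w0.0598 gf0.0 F [ 0.3 -0.3 -0.4] M [ 0.   -0.04 -0.04] q6 0.25
[0.45, 0.2, 0.16, 0.11]
[0.21, 0.15, 0.14, 0.13]
[0.5, 0.16, 0.11, 0.05]
[0.36, 0.07, 0.03, -0.02]
[0.57, 0.14, 0.07, -0.01]
[0.79, 0.18, 0.07, -0.03]
[0.73, 0.19, 0.1, 0.01]
[0.77, 0.12, 0.01, -0.09]
[0.86, 0.11, -0.01, -0.14]
[0.81, -0.05, -0.19, -0.33]
[0.99, 0.27, 0.15, 0.02]
```

View pics/s3.png

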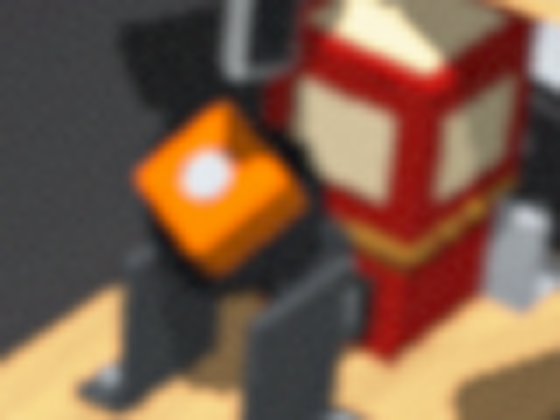

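Face corners are now at about (230,100), (135,178) and (213,272) in the crop. The torque about the axis, with a 0.15 m lever to the wrist, is close to 0.14 N m, so the screw was still being driven.

```bash
cat >> h.py <<'E'
up=lambda c,f,o:((c[0]+.5)/f-.5+o[0],(c[1]+.5)/f-.5+o[1])
def ang(L):
    L=L*1e3;e=[np.degrees(np.arctan2(*(L[(i+1)%len(L)]-L[i])[::-1])) for i in range(len(L)-1)]
    print(L.round(1).tolist(),np.round(e,1))
E
python3 - <<'E'
from h import *
r=pickle.load(open("s3.pkl","rb"))
ang(knobang(r,[up(c,7,(340,150)) for c in((230,98),(133,178),(213,273))]))
def big(m,roi):
    x0,y0,x1,y1=roi;z=np.zeros_like(m);z[y0:y1,x0:x1]=m[y0:y1,x0:x1]
    c,_=cv2.findContours(z,cv2.RETR_EXTERNAL,cv2.CHAIN_APPROX_NONE);return max(c,key=cv2.contourArea)
# lid motion between images: red/cream shift via side ECC
a=pickle.load(open("d0.pkl","rb"))["side"]["img"];
for nm,x in(("s2",pickle.load(open("s2.pkl","rb"))["img"]),("s3",r["img"])):
    A=cv2.cvtColor(a[175:200,382:412],cv2.COLOR_RGB2GRAY).astype(np.float32);Bm=cv2.cvtColor(x[175:200,382:412],cv2.COLOR_RGB2GRAY).astype(np.float32)
    W=np.eye(2,3,dtype=np.float32);cc,W=cv2.findTransformECC(A,Bm,W,cv2.MOTION_TRANSLATION);print(nm,cc,W[:,2])
p=C0+[0,0,.07];print("px per mm x",(proj(pickle.load(open("d0.pkl","rb"))["side"],p+X*.001)-proj(pickle.load(open("d0.pkl","rb"))["side"],p)))
E
```

```text
[[5.8, -28.5], [21.3, 9.9], [-23.1, 26.0]] [ 68.  160.1]
s2 0.9931124886348807 [-0.0361521   0.08083626]
s3 0.9749544251630458 [ 0.16188663 -0.1522223 ]
px per mm x [ 0.22861324 -0.1607359 ]
```

```bash
sed -i 's/print("t%.2f"/h=np.array([0,0,.15]);print("tau%.2f"%(AX@(s["moment"]+np.cross(s["position"]+h-KG,s["contact_force"]))),"t%.2f"/' h.py
cat > m.py <<'E'
from h import *
go([.5540,-.1130,.1475])
E
python3 steer.py '[[[0, 0, 0, -0.12], [0, 0, 0, -0.12], [0, 0, 0, -0.12], [0, 0, 0, -0.12], [0, 0, 0, -0.12]]]' >/dev/null
python3 steer.py '[[[0, 0, 0, -0.12], [0, 0, 0, -0.12], [0, 0, 0, -0.12], [0, 0, 0, -0.12], [0, 0, 0, -0.12]]]' >/dev/null
python3 steer.py '[[[0, 0, 0, -0.12], [0, 0, 0, -0.1], [0, 0, 0, 0]]]' >/dev/null; python3 m.py
```

```text
tau0.09 t11.13 pos [ 0.5536 -0.1126  0.1979] yaw2.418 tool d [-0.0007  0.0001  0.0504] w0.0597 gf0.0 F [ 0.8  0.2 -0.4] M [ 0.05 -0.01 -0.02] q6 -1.17
```

```bash
python3 steer.py '[[[0, 0, 0.025, 0], [0, 0, 0.02, 0], [0, 0, 0.005, 0], [0, 0, 0, 0]]]' >/dev/null; python3 m.py
python3 steer.py '[[[0, 0, 0, 0], [0, 0, 0, 0], [0, 0, 0, 0], [0, 0, 0, 0]]]' .03 30 >/dev/null; python3 m.py
```

```text
tau-0.06 t11.47 pos [ 0.5527 -0.1122  0.1473] yaw2.415 tool d [-0.0015  0.0003 -0.0002] w0.0602 gf0.0 F [-0.4 -0.2  0.5] M [ 0.01 -0.01 -0.02] q6 -1.17
tau0.12 t11.80 pos [ 0.5523 -0.1147  0.1532] yaw2.419 tool d [-0.0002  0.0024  0.0057] w0.0304 gf19.1 F [-10.3  -4.1  13.4] M [-0.59  1.59  0.35] q6 -1.17
```

```bash
sed -i 's/.1475\]/.141]/' m.py
python3 steer.py '[[[0, 0, 0, 0], [0, 0, 0, 0], [0, 0, -0.02, 0]]]' .06 >/dev/null
python3 steer.py '[[[0, 0, 0, 0.12], [0, 0, 0, 0.12], [0, 0, 0, 0]]]'  >/dev/null; python3 m.py
```

```text
tau-0.07 t12.30 pos [ 0.5553 -0.1127  0.171 ] yaw2.175 tool d [ 0.0006 -0.0013  0.03  ] w0.0602 gf0.0 F [-0.4  0.2 -0.2] M [-0.02  0.   -0.03] q6 -0.93
```

```bash
python3 steer.py '[[[0, -0.001, 0.02, 0], [0, 0, 0.01, 0], [0, 0, 0, 0], [0, 0, 0, 0]]]' .06 >/dev/null; python3 m.py
python3 steer.py '[[[0, 0, 0, 0], [0, 0, 0, 0], [0, 0, 0, 0]]]' .03 40 >/dev/null; python3 m.py
```

```text
tau-0.15 t12.63 pos [ 0.5517 -0.1115  0.1397] yaw2.178 tool d [-0.0026  0.001  -0.0014] w0.0601 gf3.2 F [-4.   3.9  5.2] M [ 0.48  0.63 -0.18] q6 -0.93
tau0.18 t12.88 pos [ 0.552  -0.1111  0.1403] yaw2.178 tool d [-0.0027  0.0006 -0.0007] w0.0505 gf46.5 F [-2.6  4.8  9.1] M [ 0.59  0.98 -0.23] q6 -0.93
```

```bash
python3 steer.py '[[[0, 0, 0, 0.05], [0, 0, 0, 0.05]]]' >/dev/null; python3 m.py
python3 steer.py '[[[0, 0, 0, 0.05], [0, 0, 0, 0.05]]]' >/dev/null; python3 m.py
python3 steer.py '[[[0, 0, 0, 0.05], [0, 0, 0, 0.05]]]' >/dev/null; python3 m.py
```

```text
tau0.27 t13.05 pos [ 0.5532 -0.1107  0.141 ] yaw2.078 tool d [-0.0024 -0.0004  0.    ] w0.0496 gf34.6 F [-2.4  7.3 19.6] M [1.32 0.08 0.62] q6 -0.83
tau0.25 t13.22 pos [ 0.5546 -0.1111  0.1433] yaw1.978 tool d [-0.0015 -0.0014  0.0023] w0.0466 gf35.7 F [-3.6  6.3 15.7] M [0.99 0.17 0.69] q6 -0.73
tau0.19 t13.38 pos [ 0.5549 -0.1116  0.1432] yaw1.878 tool d [-0.0011 -0.0013  0.0022] w0.0456 gf36.1 F [-2.5  5.9 18. ] M [0.89 0.06 0.56] q6 -0.63
```

```bash
python3 steer.py '[[[0, 0, 0.001, 0.05], [0, 0, 0.001, 0.05]]]' >/dev/null; python3 m.py
python3 steer.py '[[[0, 0, 0, 0.05], [0, 0, 0, 0.05]]]' >/dev/null; python3 m.py
python3 steer.py '[[[0, 0, 0, 0], [0, 0, 0, 0]]]' .06 >/dev/null
python3 steer.py '[[[0, 0, -0.03, 0], [0, 0, -0.03, 0], [0, 0, 0, 0]]]' .06 >/dev/null
python3 - <<'E'
from h import *
from rig import manip
import pickle
for n in("side","top"):
    r=manip.get_image(n);pickle.dump(r,open(n[0]+"4.pkl","wb"))
r=pickle.load(open("s4.pkl","rb"))
cv2.imwrite('pics/s4.png',cv2.resize(r['img'][150:210,340:420],None,fx=7,fy=7,interpolation=cv2.INTER_CUBIC)[:,:,::-1])
a=pickle.load(open("d0.pkl","rb"))["side"]["img"];
for nm in("s2","s3","s4"):
    x=pickle.load(open(nm+".pkl","rb"))["img"]
    for y0,y1,x0,x1 in((175,200,382,412),(178,200,390,412),(185,203,388,408)):
        A,Bm=[cv2.cvtColor(i[y0:y1,x0:x1],cv2.COLOR_RGB2GRAY).astype(np.float32) for i in(a,x)]
        W=np.eye(2,3,dtype=np.float32);cc,W=cv2.findTransformECC(A,Bm,W,cv2.MOTION_TRANSLATION);print(nm,round(cc,3),W[:,2].round(2))
E
```

```text
tau0.37 t13.55 pos [ 0.5551 -0.1121  0.1418] yaw1.778 tool d [-0.0006 -0.0013  0.0008] w0.0458 gf36.4 F [-3.5  6.3 22.6] M [0.62 0.41 0.65] q6 -0.53
tau0.08 t13.72 pos [ 0.5548 -0.1129  0.1408] yaw1.679 tool d [ 0.     -0.0008 -0.0002] w0.0455 gf37.4 F [-2.8  1.9 11. ] M [ 0.05 -0.24  0.71] q6 -0.43
s2 0.993 [-0.04  0.08]
s2 0.995 [-0.    0.02]
s2 1.0 [-0.02  0.  ]
s3 0.975 [ 0.16 -0.15]
s3 0.981 [ 0.16 -0.13]
s3 0.983 [ 0.19 -0.16]
s4 0.965 [ 0.55 -0.61]
s4 0.959 [ 0.21 -0.16]
s4 0.968 [ 0.34 -0.27]
```

View pics/s4.png

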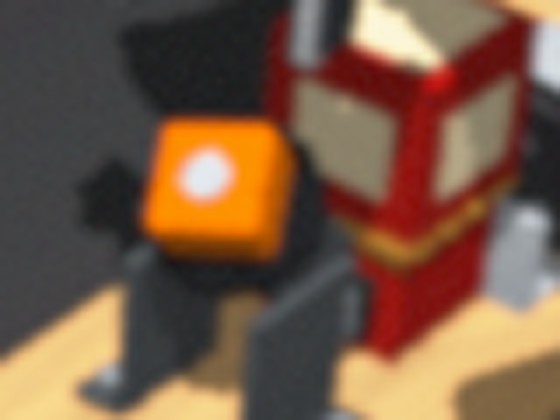

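Run:
```python
from h import *
r=pickle.load(open("s4.pkl","rb"))
ang(knobang(r,[up(c,7,(340,150)) for c in((284,117),(161,116),(142,236),(270,240))]))
I={"0":pickle.load(open("d0.pkl","rb"))["side"]["img"]}
for k in("2","3","4"):I[k]=pickle.load(open(f"s{k}.pkl","rb"))["img"]
def ch(i,m):
    i=i.astype(np.float32);return i[...,0] if m=="R" else (i[...,0]/(i.sum(2)+30)*255 if m=="c" else np.log(i[...,0]+10)*40)
for a,b in(("0","2"),("0","3"),("0","4"),("3","4")):
  for roi in((172,202,380,412),(182,202,388,412),(180,203,380,408)):
    o=[]
    for m in"c":
        y0,y1,x0,x1=roi;W=np.eye(2,3,dtype=np.float32);cc,W=cv2.findTransformECC(ch(I[a],m)[y0:y1,x0:x1],ch(I[b],m)[y0:y1,x0:x1],W,cv2.MOTION_TRANSLATION);o.append((round(cc,3),W[:,2].round(2).tolist()))
    print(a,b,roi,o)
# lid top left red/cream edges in top view, base
```

```text
[[-15.2, -30.4], [24.7, -13.0], [6.7, 25.9], [-34.5, 8.0]] [  23.6  114.9 -156.5]
0 2 (172, 202, 380, 412) [(0.99, [0.009999999776482582, 0.20000000298023224])]
0 2 (182, 202, 388, 412) [(0.999, [0.03999999910593033, 0.019999999552965164])]
0 2 (180, 203, 380, 408) [(0.992, [0.07999999821186066, 0.17000000178813934])]
0 3 (172, 202, 380, 412) [(0.98, [0.3100000023841858, -0.14000000059604645])]
0 3 (182, 202, 388, 412) [(0.97, [0.3400000035762787, -0.07999999821186066])]
0 3 (180, 203, 380, 408) [(0.978, [0.25999999046325684, -0.05000000074505806])]
0 4 (172, 202, 380, 412) [(0.949, [0.3400000035762787, -0.3400000035762787])]
0 4 (182, 202, 388, 412) [(0.953, [0.4099999964237213, -0.14000000059604645])]
0 4 (180, 203, 380, 408) [(0.958, [0.3400000035762787, -0.14000000059604645])]
3 4 (172, 202, 380, 412) [(0.978, [0.019999999552965164, -0.20000000298023224])]
3 4 (182, 202, 388, 412) [(0.995, [0.09000000357627869, -0.03999999910593033])]
3 4 (180, 203, 380, 408) [(0.992, [0.07999999821186066, -0.07000000029802322])]
```

The knob face is now at θ ≈ +24°, about 134° of turning in all. The tin's creep suggests it got tight near 100°, so about 36° more should put the slip near 1.2 rad.

```bash
python3 steer.py '[[[0, 0, 0, -0.1], [0, 0, 0, -0.1], [0, 0, 0, -0.07], [0, 0, 0, 0]]]' >/dev/null; python3 m.py
```

```text
tau0.03 t14.57 pos [ 0.5526 -0.1129  0.196 ] yaw1.949 tool d [-0.0008  0.0014  0.055 ] w0.0603 gf0.0 F [ 0.5  0.5 -0.1] M [-0.01 -0.03 -0.02] q6 -0.70
```

```bash
python3 steer.py '[[[0, 0.001, 0.025, 0], [0, 0, 0.025, 0], [0, 0, 0.004, 0], [0, 0, 0, 0]]]' >/dev/null; python3 m.py
python3 steer.py '[[[0, 0, 0, 0], [0, 0, 0, 0], [0, 0, 0, 0]]]' .03 20 >/dev/null; python3 m.py
python3 steer.py '[[[0, 0, 0, 0.06], [0, 0, 0, 0.06], [0, 0, 0, 0.06]]]' >/dev/null; python3 m.py
python3 steer.py '[[[0, 0, 0, 0.06], [0, 0, 0, 0.06], [0, 0, 0, 0.06]]]' >/dev/null; python3 m.py
python3 steer.py '[[[0, 0, 0, 0.06], [0, 0, 0, 0.06], [0, 0, 0, 0.06]]]' >/dev/null; python3 m.py
python3 steer.py '[[[0, 0, 0, 0.06], [0, 0, 0, 0.06], [0, 0, 0, 0.05]]]' >/dev/null; python3 m.py
python3 steer.py '[[[0, 0, 0, 0], [0, 0, 0, 0], [0, 0, 0, 0]]]' .06 >/dev/null
python3 steer.py '[[[0, 0, -0.03, 0], [0, 0, -0.03, 0], [0, 0, 0, 0]]]' .06 >/dev/null
python3 - <<'E'
from h import *
from rig import manip
r=manip.get_image("side");pickle.dump(r,open("s5.pkl","wb"))
cv2.imwrite('pics/s5.png',cv2.resize(r['img'][150:210,340:420],None,fx=7,fy=7,interpolation=cv2.INTER_CUBIC)[:,:,::-1])
E
```

```text
tau0.05 t14.90 pos [ 0.5526 -0.1122  0.1413] yaw1.946 tool d [-0.0012  0.001   0.0003] w0.0603 gf0.0 F [ 0.8  0.  -0.5] M [-0.01  0.01 -0.06] q6 -0.70
tau0.12 t15.15 pos [ 0.5545 -0.1132  0.1449] yaw1.947 tool d [ 0.0004 -0.0004  0.0039] w0.0423 gf20.1 F [-1.3 -0.8 -0.7] M [-0.18  0.35  0.04] q6 -0.70
tau0.16 t15.40 pos [ 0.5547 -0.1126  0.1455] yaw1.765 tool d [-0.0002 -0.0008  0.0045] w0.0416 gf19.5 F [-2.  -0.2  2.1] M [0.02 0.09 0.41] q6 -0.52
tau0.08 t15.65 pos [ 0.5544 -0.1127  0.1456] yaw1.585 tool d [-0.0003 -0.0004  0.0046] w0.0418 gf20.1 F [-3.5  1.   4.1] M [-0.03  0.15  0.49] q6 -0.34
tau0.30 t15.90 pos [ 0.5541 -0.1126  0.1457] yaw1.406 tool d [-0.0004 -0.0001  0.0047] w0.0411 gf21.8 F [-4.1  0.1  2.6] M [-0.25  0.44  0.6 ] q6 -0.16
tau0.23 t16.15 pos [ 0.5545 -0.1116  0.1467] yaw1.235 tool d [-0.0015 -0.      0.0057] w0.0414 gf25.1 F [-5.   6.  11.9] M [0.82 0.5  0.6 ] q6 0.01
```

View pics/s5.png

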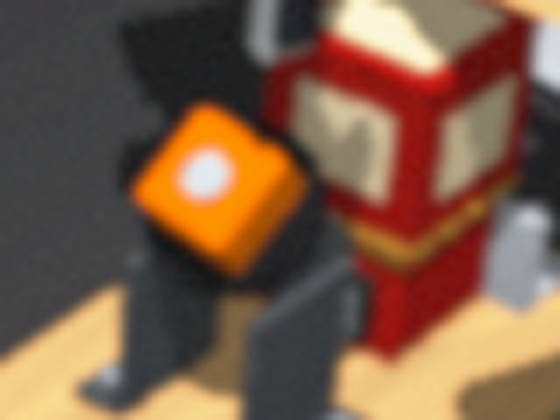

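Corners are now at about (205,100), (131,190) and (235,275).

Run:
```python
from h import *
I={"0":pickle.load(open("d0.pkl","rb"))["side"]["img"]}
r=pickle.load(open("s5.pkl","rb"))
ang(knobang(r,[up(c,7,(340,150)) for c in((205,99),(130,191),(233,275))]))
for k in("3","4","5"):I[k]=pickle.load(open(f"s{k}.pkl","rb"))["img"]
def ch(i):
    i=i.astype(np.float32);return i[...,0]/(i.sum(2)+30)*255
for a,b in(("0","5"),("3","5"),("4","5")):
  for roi in((172,202,380,412),(182,202,388,412),(180,203,380,408)):
        y0,y1,x0,x1=roi;W=np.eye(2,3,dtype=np.float32);cc,W=cv2.findTransformECC(ch(I[a])[y0:y1,x0:x1],ch(I[b])[y0:y1,x0:x1],W,cv2.MOTION_TRANSLATION);print(a,b,round(cc,3),W[:,2].round(2))
# jaw template (dark) comparisons
for a,b in(("0","3"),("3","4"),("4","5"),("3","5")):
  y0,y1,x0,x1=186,199,385,395
```

```text
[[13.7, -24.6], [19.6, 14.3], [-29.7, 23.6]] [ 81.3 169.3]
0 5 0.947 [ 0.45 -0.37]
0 5 0.959 [ 0.4  -0.09]
0 5 0.967 [ 0.34 -0.15]
3 5 0.982 [ 0.14 -0.24]
3 5 0.998 [ 0.07 -0.02]
3 5 0.994 [ 0.03 -0.07]
4 5 0.986 [0.14 0.09]
4 5 0.998 [-0.02  0.09]
4 5 0.998 [-0.03  0.05]
```

The knob is at θ ≈ -10°, about 168° in total, and the tin no longer moves between the last two looks. That makes the slip about 1.2 rad, so I'm leaving the knob. Now to the lid.

```bash
cat > m.py <<'E'
from h import *
import sys
go([.5543,-.2225,float(sys.argv[1])])
E
python3 steer.py '[[[0, 0, 0, -0.112], [0, 0, 0, -0.112], [0, 0, 0, -0.112], [0, 0, -0.01, 0]]]' .085 >/dev/null
python3 steer.py '[[[-0.037, 0, 0, 0], [-0.037, 0, 0, 0], [-0.037, 0, 0, 0], [0, 0, 0, 0], [0, 0, 0, 0]]]' >/dev/null; python3 m.py .124
```

```text
tau0.16 t17.45 pos [ 0.5547 -0.2257  0.2137] yaw1.567 tool d [ 0.0032 -0.0003  0.0897] w0.0854 gf0.0 F [0.6 1.6 0.9] M [ 0.06  0.04 -0.01] q6 -0.50
```

```bash
python3 steer.py '[[[0.0032, 0, 0.03, -0.004], [0, 0, 0.03, 0], [0, 0, 0.018, 0], [0, 0, 0.01, 0], [0, 0, 0, 0]]]' >/dev/null; python3 m.py .124
python3 steer.py '[[[0, 0, 0, 0], [0, 0, 0, 0]]]' .068 20 >/dev/null; python3 m.py .124
python3 steer.py '[[[0, 0, 0, 0], [0, 0, 0, 0], [0, 0, 0, 0]]]' .055 20 >/dev/null; python3 m.py .124
```

```text
tau-0.12 t17.87 pos [ 0.5533 -0.2187  0.1237] yaw1.577 tool d [-0.0038  0.001  -0.0003] w0.0853 gf0.0 F [-0.8 -0.7 -0.2] M [0.03 0.01 0.02] q6 -0.50
tau-0.01 t18.03 pos [ 0.5558 -0.2207  0.1275] yaw1.577 tool d [-0.0018 -0.0015  0.0035] w0.0678 gf0.0 F [ 0.2 -0.1  0.4] M [-0.01 -0.01 -0.05] q6 -0.50
tau0.19 t18.28 pos [ 0.5559 -0.2208  0.1277] yaw1.576 tool d [-0.0017 -0.0016  0.0037] w0.0668 gf26.0 F [1.3 1.3 5.5] M [ 0.25  0.02 -0.06] q6 -0.50
```

```bash
python3 steer.py '[[[0, 0, 0, 0], [0, 0, 0, 0], [0, 0, 0, 0]]]' .055 70 >/dev/null; python3 m.py .124
python3 steer.py '[[[0, 0, -0.0025, 0], [0, 0, -0.0025, 0], [0, 0, -0.0025, 0], [0, 0, -0.0025, 0]]]' >/dev/null; python3 m.py .124
python3 steer.py '[[[0, 0, -0.0025, 0], [0, 0, -0.0025, 0], [0, 0, -0.0025, 0], [0, 0, -0.0025, 0]]]' >/dev/null; python3 m.py .124
```

```text
tau0.29 t18.53 pos [ 0.5559 -0.2208  0.128 ] yaw1.576 tool d [-0.0017 -0.0016  0.004 ] w0.0658 gf79.5 F [1.4 1.3 7. ] M [ 0.26  0.11 -0.04] q6 -0.50
tau0.35 t18.87 pos [ 0.5551 -0.2206  0.134 ] yaw1.576 tool d [-0.0019 -0.0008  0.01  ] w0.0655 gf81.1 F [  4.6  -0.8 -12.9] M [-0.03 -0.77 -0.02] q6 -0.50
tau0.53 t19.20 pos [ 0.5551 -0.2206  0.1438] yaw1.576 tool d [-0.0019 -0.0008  0.0198] w0.0658 gf81.1 F [  5.6   0.3 -13.4] M [-0.08 -0.87  0.  ] q6 -0.50
```

```bash
python3 steer.py '[[[0, 0.0004, -0.0025, 0], [0, 0.0003, -0.0025, 0], [0, 0, -0.0025, 0], [0, 0, -0.0025, 0], [0, 0, -0.0025, 0]]]' >/dev/null; python3 m.py .124
python3 steer.py '[[[0, 0, -0.0025, 0], [0, 0, -0.0025, 0], [0, 0, -0.0025, 0], [0, 0, -0.0025, 0], [0, 0, -0.0025, 0]]]' >/dev/null; python3 m.py .124
python3 steer.py '[[[0, 0, -0.0025, 0], [0, 0, -0.0025, 0], [0, 0, -0.0025, 0], [0, 0, -0.0025, 0], [0, 0, -0.0025, 0]]]' >/dev/null; python3 m.py .124
python3 steer.py '[[[0, 0, -0.0025, 0], [0, 0, -0.0025, 0], [0, 0, -0.0025, 0], [0, 0, -0.0025, 0], [0, 0, -0.0025, 0]]]' >/dev/null; python3 m.py .124
python3 steer.py '[[[0, 0, -0.0025, 0], [0, 0, -0.0025, 0], [0, 0, -0.0025, 0], [0, 0, -0.0025, 0], [0, 0, -0.0025, 0]]]' >/dev/null; python3 m.py .124
python3 steer.py '[[[0, 0, -0.0025, 0], [0, 0, -0.0025, 0], [0, 0, -0.0025, 0], [0, 0, -0.0025, 0], [0, 0, -0.0025, 0]]]' >/dev/null; python3 m.py .124
python3 steer.py '[[[0, 0, -0.006, 0], [0, 0, -0.006, 0], [0, 0, -0.006, 0], [0, 0, -0.006, 0], [0, 0, -0.006, 0]]]' >/dev/null; python3 m.py .124
python3 - <<'E'
from h import *
from rig import manip
r=manip.get_image("side");pickle.dump(r,open("s6.pkl","wb"))
cv2.imwrite('pics/s6.png',cv2.resize(r['img'][60:230,330:450],None,fx=4,fy=3.5,interpolation=cv2.INTER_CUBIC)[:,:,::-1])
E
```

```text
tau0.41 t19.62 pos [ 0.5552 -0.2205  0.1579] yaw1.577 tool d [-0.002  -0.0009  0.0339] w0.0658 gf81.3 F [  4.5  -1.2 -14.2] M [-0.15 -0.75 -0.03] q6 -0.50
tau0.52 t20.03 pos [ 0.5552 -0.2206  0.1713] yaw1.577 tool d [-0.0019 -0.0009  0.0473] w0.0660 gf81.4 F [  4.7  -0.8 -13.9] M [-0.09 -0.7  -0.04] q6 -0.50
tau0.51 t20.45 pos [ 0.5552 -0.2206  0.1836] yaw1.577 tool d [-0.0019 -0.0009  0.0596] w0.0659 gf81.5 F [  4.1  -0.5 -13.8] M [-0.09 -0.63  0.01] q6 -0.50
tau-0.01 t20.87 pos [ 0.5555 -0.2208  0.1974] yaw1.577 tool d [-0.0016 -0.0012  0.0734] w0.0656 gf83.0 F [ 0.   0.6 -0.8] M [-0.06  0.01 -0.02] q6 -0.50
tau0.01 t21.28 pos [ 0.5554 -0.2206  0.2087] yaw1.577 tool d [-0.0018 -0.0011  0.0847] w0.0659 gf83.0 F [ 0.1  0.2 -1.5] M [-0.06  0.   -0.04] q6 -0.50
tau-0.18 t21.70 pos [ 0.5554 -0.2207  0.2212] yaw1.577 tool d [-0.0018 -0.0012  0.0972] w0.0660 gf83.0 F [-0.9 -0.4 -1.9] M [-0.02  0.03  0.04] q6 -0.50
tau0.00 t22.12 pos [ 0.5555 -0.2207  0.2519] yaw1.577 tool d [-0.0018 -0.0013  0.1279] w0.0657 gf83.0 F [-0.  -0.3 -0.6] M [ 0.06  0.03 -0.  ] q6 -0.50
```

View pics/s6.png

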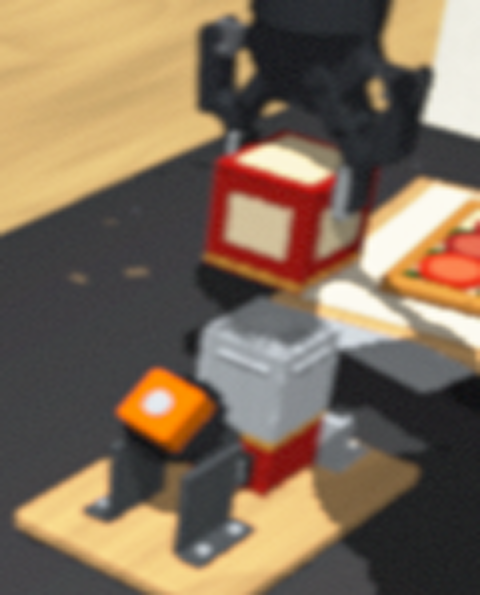

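The lid is off and held, and the bare tin stays down in the clamp. I'll carry the lid to the chopping board.

```bash
sed -i 's/\[.5543,-.2225,/[.533,.2056,/' m.py
python3 steer.py '[[[0.01, 0, 0, 0], [0.02, -0.001, 0, 0], [0.03, -0.002, 0, 0], [0.03, -0.002, 0, 0], [0.03, -0.002, 0, 0]]]' >/dev/null
python3 steer.py '[[[0.03, -0.002, 0, 0], [0.03, -0.002, 0, 0], [0.03, -0.002, 0, 0], [0.03, -0.002, 0, 0], [0.03, -0.002, 0, 0]]]' >/dev/null
python3 steer.py '[[[0.03, -0.002, 0, 0], [0.03, -0.002, 0, 0], [0.03, -0.002, 0, 0], [0.03, -0.002, 0, 0], [0.02, 0, 0, 0]]]' >/dev/null
python3 steer.py '[[[0.01, 0, 0, 0], [0.006, 0, 0, 0], [0, 0, 0, 0], [0, 0, 0, 0]]]' >/dev/null; python3 m.py .08
```

```text
tau0.06 t23.75 pos [0.5278 0.2045 0.2508] yaw1.577 tool d [0.0013 0.0053 0.1708] w0.0659 gf83.0 F [-1.3  0.1 -0.9] M [ 0.01 -0.03  0.01] q6 0.24
```

```bash
python3 steer.py '[[[0, 0.005, 0.02, 0], [0, 0, 0.03, 0], [0, 0, 0.03, 0], [0, 0, 0.03, 0], [0, 0, 0.02, 0]]]' >/dev/null
python3 steer.py '[[[0, 0, 0.015, 0], [0, 0, 0.01, 0], [0, 0, 0.005, 0], [0, 0, 0, 0]]]' >/dev/null; python3 m.py .08
```

```text
tau-0.08 t24.50 pos [0.5327 0.2042 0.0902] yaw1.576 tool d [0.0014 0.0003 0.0102] w0.0659 gf83.0 F [-0.   0.1 -1.2] M [ 0.01 -0.04 -0.06] q6 0.24
```

Next I lower in small steps until contact.

```bash
python3 steer.py '[[[0, 0, 0.003, 0], [0, 0, 0.003, 0], [0, 0, 0.002, 0], [0, 0, 0, 0]]]' >/dev/null; python3 m.py .076
python3 steer.py '[[[0, 0, 0.001, 0], [0, 0, 0.001, 0], [0, 0, 0.001, 0]]]' >/dev/null; python3 m.py .076
python3 steer.py '[[[0, 0, 0.001, 0], [0, 0, 0.001, 0]]]' >/dev/null; python3 m.py .076
```

```text
tau-0.02 t24.83 pos [0.533  0.2053 0.0832] yaw1.577 tool d [0.0003 0.     0.0072] w0.0656 gf83.0 F [ 0.1  0.2 -1.1] M [-0.06 -0.02  0.03] q6 0.24
tau-0.12 t25.08 pos [0.533  0.2053 0.0801] yaw1.577 tool d [ 0.0003 -0.      0.0041] w0.0660 gf83.0 F [ 0.4  0.6 -0.4] M [ 0.04 -0.02 -0.02] q6 0.24
tau-0.14 t25.25 pos [0.5329 0.2053 0.0779] yaw1.577 tool d [0.0003 0.0001 0.0019] w0.0656 gf83.0 F [ 0.5  0.2 -0.2] M [ 0.   -0.   -0.06] q6 0.24
```

```bash
python3 steer.py '[[[0, 0, 0.001, 0]]]' >/dev/null; python3 m.py .076
python3 steer.py '[[[0, 0, 0.001, 0]]]' >/dev/null; python3 m.py .076
python3 steer.py '[[[0, 0, 0.001, 0]]]' >/dev/null; python3 m.py .076
python3 steer.py '[[[0, 0, 0, 0]]]' >/dev/null; python3 m.py .076
```

```text
tau0.03 t25.33 pos [0.5329 0.2052 0.0769] yaw1.577 tool d [0.0004 0.0001 0.0009] w0.0658 gf83.0 F [-0.4 -0.1 -1.7] M [ 0.01 -0.04 -0.01] q6 0.24
tau0.72 t25.42 pos [0.5329 0.2053 0.0761] yaw1.577 tool d [0.0003 0.0001 0.0001] w0.0661 gf84.6 F [-2.3  0.4  9.6] M [-0.2   0.26  0.01] q6 0.24
tau1.21 t25.50 pos [0.5329 0.2053 0.076 ] yaw1.577 tool d [0.0003 0.0001 0.    ] w0.0661 gf84.8 F [-4.1 -1.3 14.1] M [-0.17  0.45 -0.04] q6 0.24
tau0.73 t25.58 pos [0.5328 0.2053 0.0761] yaw1.577 tool d [0.0003 0.0002 0.0001] w0.0661 gf83.8 F [-2.3 -0.3  5.9] M [-0.18  0.3   0.04] q6 0.24
```

The lid is seated. I'll release gently and retreat.

```bash
python3 steer.py '[[[0, 0, 0, 0], [0, 0, 0, 0], [0, 0, 0, 0]]]' .07 20 >/dev/null; python3 m.py .076
python3 steer.py '[[[0, 0, 0, 0], [0, 0, 0, 0], [0, 0, 0, 0]]]' .085 >/dev/null; python3 m.py .076
python3 steer.py '[[[0, 0, -0.01, 0], [0, 0, -0.02, 0], [0, 0, -0.03, 0], [0, 0, -0.03, 0], [0, 0, -0.03, 0]]]' >/dev/null
python3 steer.py '[[[-0.03, 0, -0.03, 0], [-0.03, 0, 0, 0], [-0.03, 0, 0, 0], [-0.03, 0, 0, 0], [0, 0, 0, 0]]]' >/dev/null; python3 m.py .076
python3 - <<'E'
from h import *
from rig import manip
r=manip.get_image("side");t=manip.get_image("top");pickle.dump((r,t),open("e.pkl","wb"))
a=cv2.resize(r['img'][130:350,170:440],(540,440))[:,:,::-1];b=cv2.resize(t['img'][120:265,185:475],(580,290))[:,:,::-1]
o=np.zeros((600,780,3),np.uint8);o[:352,:432]=cv2.resize(a,(432,352));o[355:600,:490]=cv2.resize(b,(490,245));cv2.imwrite("pics/e.png",o)
E
```

```text
tau0.06 t25.83 pos [0.533  0.2052 0.0749] yaw1.577 tool d [ 0.0004 -0.     -0.0011] w0.0699 gf0.0 F [-0.3  0.2 -0.2] M [-0.01  0.    0.  ] q6 0.24
tau0.03 t26.08 pos [0.5329 0.2052 0.0748] yaw1.577 tool d [ 0.0004  0.0001 -0.0012] w0.0849 gf0.0 F [-0.  -0.2  0.3] M [ 0.02 -0.02  0.04] q6 0.24
tau-0.03 t26.92 pos [0.5336 0.0811 0.2256] yaw1.573 tool d [ 0.125  -0.0005  0.1491] w0.0850 gf0.0 F [-0.5  0.3  0.4] M [-0.01  0.01 -0.03] q6 0.02
```

View pics/e.png

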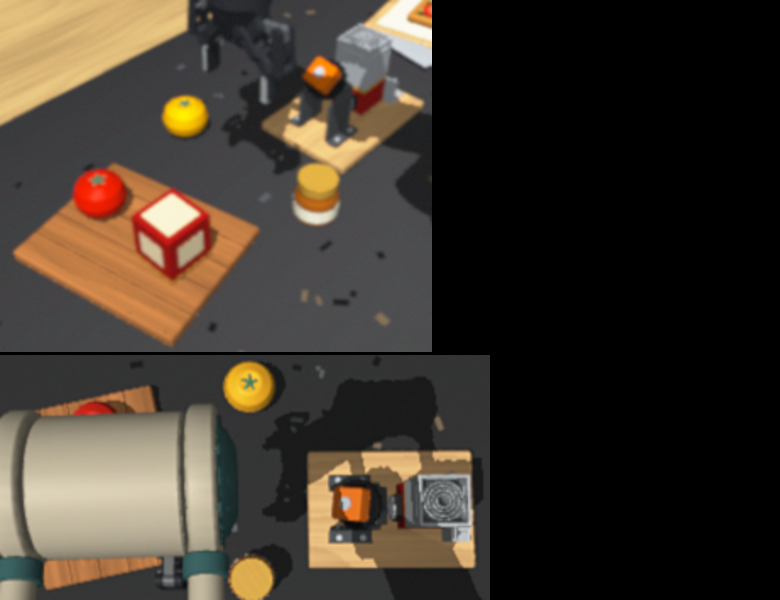

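The lid stands mouth down on the chopping board at about (172,235) in the side part of the picture. Both tomatoes and the jar are where they were, and the bare tin is still in the clamp.

```bash
python3 -c "
from rig import manip
print(manip.sign_off())"
```

```text
the job is handed in; nothing more can be done
None
```

I handed the job in: the tin is clamped with the knob's clutch slipped an estimated 1.2 rad (inferred from camera angles and torque, not read directly), the lid is off and mouth down on the chopping board, and the tomatoes and jar were not moved.

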